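# Give the mill a shot of way oil

## Robot

A 6-joint arm with a two-finger parallel gripper is mounted at the origin on the work surface. World frame = base frame: x ahead of the robot, y to its left, z up, the work surface at z = 0. Lengths are in m, angles in degrees, forces in N, time in s.
With the tool pointing down it reaches from about 0.25 to 0.725 m from the base axis. Payload 9.7 kg.
Tool frame: the origin (TCP) lies midway between the tips of the shut fingers; the grasp point (between the pads) lies bot.hold_point_z behind it (bot.hold_point_z is the distance from the TCP to the grasp point, in m); z points along the fingers, y is the line along which they close (so a half turn about z gives the same grasp; the last joint's range is limited). The gripper opens to 85 mm and grips with 20 to 120 N. Pads are 22 mm wide; open, the fingers measure 114 mm over their backs; the gripper's body (76 mm by 85 mm) begins 54 mm behind the grasp point. The pads swing forward as they close: fully open they stand 13 mm farther back than shut.
Start: joints at [-70.474, 4.979, 10.078, 95.1, 0, 90], TCP at [0.184, -0.518, 0.231] pointing down, gripper open.
Joint ranges: [-179.16, 179.16], [-48.56, 103.87], [-65.8, 70.77], [-126.05, 130.52], [-82.76, 87.17], [-180, 180]. Speed limits (degrees/s): [127.2, 127.2, 147.25, 180, 180, 180].

## Interface

Orientations are given as [roll, pitch, yaw] about the fixed x, y, z axes, in that order (R = Rz(yaw) Ry(pitch) Rx(roll)).
In Python, from workcell import bot, camera, camera_model, ticket gives the robot as it stands.
- The arm moves only by the tool send_rows, never from a script. Its argument "targets" is text: rows parted by semicolons, each of 5 numbers parted by spaces: the shift along the tool's x, y, z in mm, then the turn about the tool's z in degrees, then the closure in counts, from 0 (fully open) to 255 (shut). A call has 1 to 20 rows; each row is the pose to reach, as a shift and turn from the pose commanded when the call began, along the tool's axes at that moment; what a row does not reach only later rows make up. A row lasts 1/8 s, in which the tool goes at most 62.5 mm and 10.7 degrees, less where a joint would pass 70% of its speed; a pose out of reach is approached as far as the arm can. A call with a gripper value outside its range is refused whole. The fingers move at their own pace and stop on an object; "newtons" is the grip in N (left out, the last holds). Time passes only in rows, so rows that repeat a pose let the fingers close. It gives the time, the measured TCP pose, the force, the opening and the grip force at its end, in the units of the state.
- bot.get_obs(): the state, without advancing time (a new reading comes with each control period).
- camera(name): name is "scene" or "top" or "wrist"; returns the picture (400x640x3 uint8, blue, green, red); there is no depth.
- camera_model(name): a dict with "K" (3x3 intrinsics, pixels), "pose" (4x4, takes a point from camera to world coordinates); the wrist camera has in their place "T_tool_cam" (4x4, takes a point from camera to tool coordinates, whose origin is the TCP and whose axes are the flange's). Camera axes: x right, y down, z forward; pixel columns grow to the right and rows downward; lengths in m; the calibration is good to about 2 mm. A picture is of the moment at which its call begins: read the wrist's pose just before it. camera_model takes no time and is no camera call.
- ticket.job_done(): hands the job in; it is judged then, once.
The state is a dict: "time": time; "q": joint angles; "qd": joint speeds; "joint_efforts": joint torques, N m; "ee_pos": TCP position; "tcp_rot": TCP orientation; "wrist_force": force on the tool from outside, world axes, zero at the start; "torque": the same for the moment, N m; "opening": finger opening in m; "grasp_force": force on a finger pad.
Only numpy, scipy, OpenCV 4.12 (cv2) and the standard library are available. Lean on these libraries where they do the work, as an engineer would, in place of code of your own. Each camera call takes 0.05 s, during which the arm holds its last target. There are 200 camera calls.

## Task

Give the mill's slideways a shot of oil: pull the yellow knob on top of the oil pump straight up all the way to its out stop, keep it out for half a second, then push it back down fully home and let go. Leave the blue coolant knob and the red switch knob as they are.

Things in the scene. Friction and masses are not known exactly. Their poses are not given: they have to be found in the camera images.
- pump_knob_center (a point): Centre (half-way up) of the yellow round pull knob, 36 mm wide, 30 mm high, on a thin upright stem; 139 mm above the table when home. Its oil pump is fixed: amber tank with an 86 mm square aluminium head, flat top 110 mm above the table, 14 mm under the home knob. The three knob units stand in a row across the table, in any order, at least 140 mm between centres.
- pump_knob (a joint): Travel of the yellow knob along its vertical stem in m: 0 fully home (down, on a stop), 0.035 fully out (up, on a stop). A friction catch holds it: it takes about 5 to 7 N to pull out or push in, has no spring, and stays wherever it is released, both at its out position and home. Starts home.
- mist_knob_center (a point): Centre of the blue knob of the coolant valve (round grey body with a brass top, fixed to the table); same knob shape and size, stiff, stays at any height; it may start anywhere from home to 30 mm out. Not to be moved.
- switch_knob_center (a point): Centre of the red knob of the spindle switch (square black box, fixed to the table); same knob shape and size, stiff, stays at any height; it may start anywhere from home to 30 mm out. Not to be moved.
Things that resemble listed ones, but are neither listed nor needed, are in the scene too. Leave any brown or pink look-alike of the part that bears pump_knob_center alone.

How it is judged (in metres and radians):
On the way:
1. the yellow knob is pulled out to its out position (at least 26 of 35 mm) and kept there for half a second (value of joint pump_knob above 0.026 m), for 0.4 s.
At the end, for the whole second after the job is handed in: The yellow knob is back home (within 6 mm) and released, and the blue and red knobs are where they started (within 10 mm) (value of joint pump_knob below 0.006 m and distance of each of mist_knob_center, switch_knob_center from where it was at the start of the episode below 0.01 m); the robot touches nothing.
It fails at once if the blue knob is moved more than 10 mm (distance of mist_knob_center from where it was at the start of the episode above 0.01 m).
It fails at once if the red knob is moved more than 10 mm (distance of switch_knob_center from where it was at the start of the episode above 0.01 m).
It also fails if it takes over 32 s, if anything falls off the work surface, if the arm or the gripper's body presses on something with over 40 N, if the wrist force passes 120 N, or if a joint passes its speed limit or range.

## Working session

There is one attempt and no reset: what is moved stays moved. The work goes in short steps, Python scripts to look and compute and a tool call to move; the robot and the scene stay as the last step left them, time stands still between calls to the robot, and variables do not carry over. Pictures are saved under pics/ and viewed, at most 10 in all, crops included, and the job is handed in when it is done.

Besides the shell and the picture viewer there is one more tool, called after "Emit:" as a command line: name --argument value ..., lists and objects as JSON in quotes. send_rows: Moves the arm, as the interface text tells. Its arguments: {"type":"object","properties":{"targets":{"type":"string"},"newtons":{"type":"number"}},"required":["targets"]}

```bash
mkdir -p pics; python3 - <<'E'
from workcell import bot,camera,camera_model
import cv2,numpy as np
o=bot.get_obs();print(o['time'],o['ee_pos'],o['tcp_rot'],o['opening'],bot.hold_point_z)
a=camera('scene');b=camera('top')
cv2.imwrite('pics/s.png',a);cv2.imwrite('pics/t.png',b)
for n,im in(('scene',a),('top',b)):
    m=camera_model(n);print(n,np.round(m['K'],1).tolist(),np.round(m['pose'],3).tolist())
    h=cv2.cvtColor(im,cv2.COLOR_BGR2HSV)
    for c,lo,hi in(('y',(22,130,90),(35,255,255)),('b',(100,130,60),(125,255,255)),('r',(0,150,80),(6,255,255))):
        k,l,s,ce=cv2.connectedComponentsWithStats(cv2.inRange(h,lo,hi))
        print(c,[(s[i].tolist(),ce[i].round(1).tolist()) for i in range(1,k) if s[i,4]>40])
E
```

```text
0.0 [ 0.18375901 -0.51815392  0.23057784] [-1.79924255e+02  2.93810295e-04  1.95270864e+01] 0.08519195438058373 0.0187
scene [[486.8, 0.0, 318.6], [0.0, 486.8, 199.9], [0.0, 0.0, 1.0]] [[0.019, 0.684, -0.729, 1.335], [1.0, -0.006, 0.021, -0.024], [0.011, -0.729, -0.684, 0.805], [0.0, 0.0, 0.0, 1.0]]
y [([198, 142, 17, 18, 256], [206.0, 150.3]), ([292, 145, 16, 18, 236], [299.9, 153.2]), ([200, 188, 19, 21, 315], [209.4, 197.8]), ([261, 230, 19, 23, 373], [270.1, 241.3])]
b [([325, 183, 18, 20, 293], [333.1, 191.9]), ([322, 268, 151, 96, 7876], [398.2, 319.6])]
r [([391, 144, 17, 18, 242], [399.3, 152.8]), ([514, 193, 49, 61, 1562], [535.5, 225.9])]
top [[501.6, 0.0, 310.5], [0.0, 501.6, 196.7], [0.0, 0.0, 1.0]] [[0.016, -0.983, 0.185, 0.4], [-1.0, -0.021, -0.02, 0.004], [0.024, -0.184, -0.983, 1.163], [0.0, 0.0, 0.0, 1.0]]
y [([339, 122, 18, 19, 257], [347.3, 131.0]), ([410, 156, 53, 1, 53], [436.0, 156.0]), ([269, 170, 39, 37, 702], [287.1, 189.2]), ([399, 178, 19, 18, 256], [408.2, 186.7]), ([313, 246, 17, 17, 231], [321.1, 254.0]), ([415, 254, 20, 18, 281], [424.3, 262.5])]
b [([189, 79, 115, 67, 4892], [244.6, 111.3]), ([282, 175, 17, 18, 238], [289.6, 183.6])]
r [([74, 165, 44, 36, 753], [100.4, 186.2]), ([612, 164, 28, 159, 2274], [631.4, 232.2]), ([203, 243, 19, 18, 264], [211.8, 251.9])]
```

View pics/s.png

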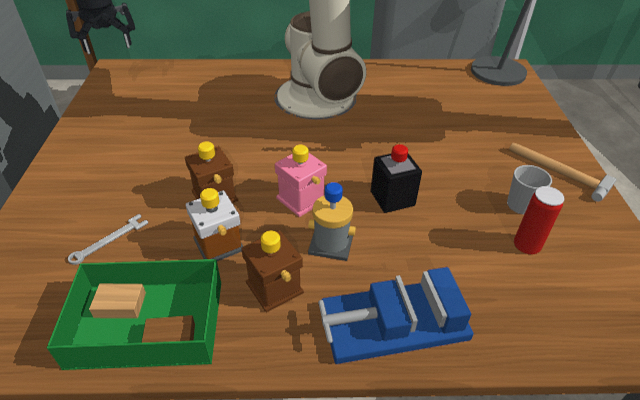

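View pics/t.png

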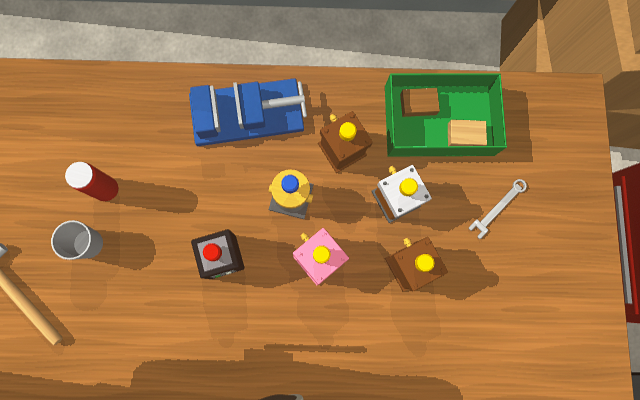

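Possible yellow knobs (scene / top pixel):
- Brown unit: (206,150) / (424,262)
- Pink unit: (300,153) / (321,254)
- Brown unit: (270,241) / (347,131)
- Aluminium head on an amber tank: (209,198) / (408,187). I choose this one by its description.

The blue knob is at (333,192) / (290,184) and the red knob at (399,153) / (212,252).

```bash
cat >h.py <<'E'
from workcell import bot,camera,camera_model
import cv2,numpy as np
def ray(n,p):
    m=camera_model(n);P=np.array(m['pose']);d=P[:3,:3]@np.linalg.inv(m['K'])@[p[0],p[1],1];return P[:3,3],d/np.linalg.norm(d)
def plane(n,p,z):
    o,d=ray(n,p);return o+d*(z-o[2])/d[2]
def tri(ps,pt):
    a,u=ray('scene',ps);b,v=ray('top',pt);s=np.linalg.lstsq(np.c_[u,-v],b-a,rcond=None)[0]
    p,q=a+s[0]*u,b+s[1]*v;return (p+q)/2,np.linalg.norm(p-q)
E
python3 - <<'E'
from h import *
for n,s,t in(('pump',(209.4,197.8),(408.2,186.7)),('brownfar',(270.1,241.3),(347.3,131)),('brownnear',(206,150.3),(424.3,262.5)),('pink',(299.9,153.2),(321.1,254)),('blue',(333.1,191.9),(289.6,183.6)),('red',(399.3,152.8),(211.8,251.9))):
    print(n,*tri(s,t))
print('plane',plane('scene',(209.4,197.8),.141),plane('top',(408.2,186.7),.15))
t=cv2.imread('pics/t.png')[150:230,365:445];s=cv2.imread('pics/s.png')[180:260,175:255]
cv2.imwrite('pics/c.png',np.hstack([cv2.resize(i,(400,400),interpolation=2) for i in(t,s)]))
# head top corners from bright low-saturation mask
h=cv2.cvtColor(cv2.imread('pics/t.png')[150:230,365:445],cv2.COLOR_BGR2HSV)
m=cv2.inRange(h,(0,0,150),(179,60,255));c=max(cv2.findContours(m,0,2)[0],key=cv2.contourArea)
B=cv2.boxPoints(cv2.minAreaRect(c))+[365,150];W=np.array([plane('top',p,.11)[:2] for p in B]);print(W,W.mean(0))
e=np.diff(W,axis=0);print(np.degrees(np.arctan2(e[:,1],e[:,0])),np.linalg.norm(e,axis=1))
E
```

```text
pump [ 0.61824798 -0.2210521   0.14013166] 9.356066740040213e-06
brownfar [ 0.73663487 -0.0932525   0.14073437] 0.000712046552547944
brownnear [ 0.46121325 -0.25121453  0.13925404] 0.0001469739336984064
pink [ 0.47454207 -0.04091853  0.14045901] 0.001183026027408735
blue [0.61674841 0.02649483 0.15295608] 0.0008215709038897791
red [0.47467544 0.1805481  0.14078741] 0.0009298243652921856
plane [ 0.61918519 -0.22078921  0.141     ] [ 0.61614513 -0.2188817   0.15      ]
[[ 0.63187401 -0.15754948]
 [ 0.67742679 -0.23841917]
 [ 0.60071759 -0.27712175]
 [ 0.55641819 -0.19688224]] [ 0.61660915 -0.21749316]
[ -60.60803622 -153.22739213  118.90263375] [0.09281683 0.08591968 0.09165597]
```

View pics/c.png

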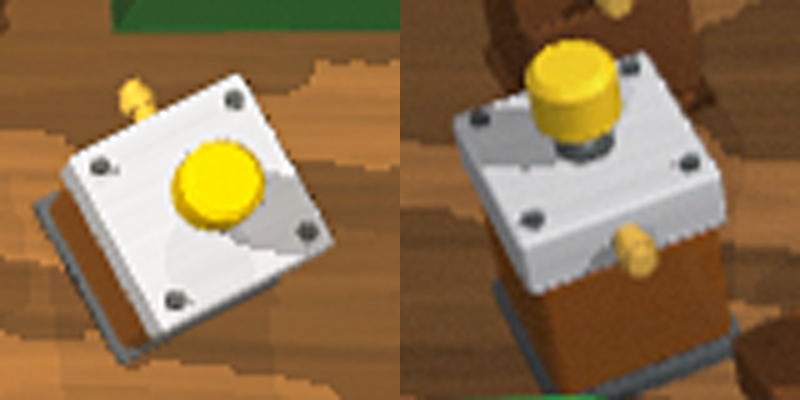

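The crop confirms it: a yellow knob on the white aluminium head with the amber tank below, near (218,185) in the left half of the crop. I'll move over it at the current height.

Emit:
send_rows --targets "20 -5 0 0 0;60 -16 0 0 0;110 -30 0 0 0;160 -43 0 0 0;210 -57 0 0 0;260 -70 0 0 0;310 -84 0 0 0;360 -97 0 0 0;410 -111 0 0 0;455 -123 0 0 0;490 -132 0 0 0;508 -137 0 0 0;508 -137 0 0 0;508 -137 0 0 0;508 -137 0 0 0" --newtons 40

```text
time: 1.98
ee_pos: [0.616, -0.2203, 0.2318]
tcp_rot: [180.0, -0.0, 19.4]
wrist_force: [-0.3, 0.6, 0.8]
opening: 0.0858
grasp_force: 0.0
```

```bash
python3 - <<'E'
from h import *
from scipy.spatial.transform import Rotation as Ro
o=bot.get_obs();im=camera('wrist');cv2.imwrite('pics/w.png',im)
print(o['time'],o['ee_pos'],o['tcp_rot'],o['wrist_force'])
m=camera_model('wrist');T=np.array(m['T_tool_cam']);R=Ro.from_euler('xyz',o['tcp_rot'],degrees=True).as_matrix()
h=cv2.cvtColor(im,cv2.COLOR_BGR2HSV);k,l,s,ce=cv2.connectedComponentsWithStats(cv2.inRange(h,(22,130,90),(35,255,255)))
for i in range(1,k):
    if s[i,4]>200:
        c=R@T[:3,3]+o['ee_pos'];d=R@T[:3,:3]@np.linalg.inv(m['K'])@[*ce[i],1]
        for z in(.139,.154):
            p=c+d*(z-c[2])/d[2];print(s[i],ce[i],p,'shift mm',R.T@(p-o['ee_pos'])*1000)
E
```

```text
1.975 [ 0.61601408 -0.22033278  0.23181187] [ 1.79977228e+02 -1.80709478e-02  1.94477105e+01] [-0.33937225  0.61665371  0.76685552]
[ 173    0   56   26 1035] [203.51980676   9.952657  ] [ 0.72742922 -0.1005395   0.139     ] shift mm [144.91389726 -75.90019451  92.82741961]
[ 173    0   56   26 1035] [203.51980676   9.952657  ] [ 0.7252608  -0.10661536  0.154     ] shift mm [140.85098949 -70.88699565  77.82812869]
[   5   53   91   56 2859] [51.73976915 79.15110178] [ 0.64394356 -0.00103784  0.139     ] shift mm [  99.32017588 -197.52110071   92.76470245]
[   5   53   91   56 2859] [51.73976915 79.15110178] [ 0.64709703 -0.01345654  0.154     ] shift mm [  98.16369278 -184.75503607   77.76940951]
[ 23 113  62  36 977] [ 56.44421699 132.19140225] [ 0.60398598 -0.00688662  0.139     ] shift mm [  59.69501439 -205.30974445   92.74910925]
[ 23 113  62  36 977] [ 56.44421699 132.19140225] [ 0.60968659 -0.01893249  0.154     ] shift mm [  61.06448319 -192.04718369   77.75481032]
[ 296  181   41   44 1384] [315.61777457 202.63800578] [ 0.61677539 -0.22469983  0.139     ] shift mm [-0.76539729  4.33447736 92.81336118]
[ 296  181   41   44 1384] [315.61777457 202.63800578] [ 0.62166072 -0.22286095  0.154     ] shift mm [ 4.4581906   4.23302397 77.81496644]
[  60  257   53   42 1535] [ 85.17654723 277.74136808] [ 0.47119952 -0.04139183  0.139     ] shift mm [ -77.00378914 -216.98396859   92.70135498]
[  60  257   53   42 1535] [ 85.17654723 277.74136808] [ 0.48536476 -0.05123812  0.154     ] shift mm [ -66.9202965  -202.97722086   77.7101002 ]
[276 324  33  25 650] [292.41076923 336.60615385] [ 0.46961432 -0.25127612  0.139     ] shift mm [-148.37876732  -19.60225554   92.75729087]
[276 324  33  25 650] [292.41076923 336.60615385] [ 0.48388061 -0.2477431   0.154     ] shift mm [-133.74539389  -18.17783412   77.76247039]
```

View pics/w.png

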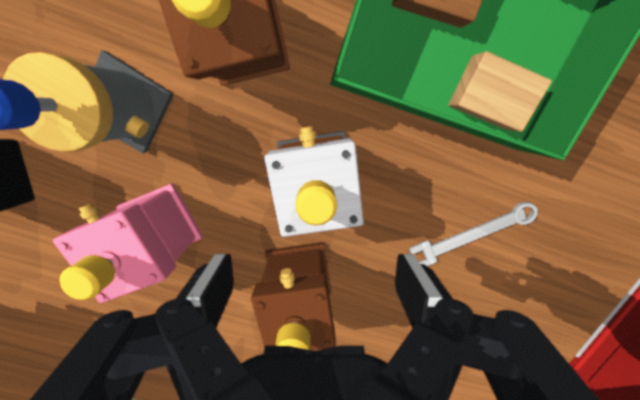

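The wrist view shows the aluminium head centred, with the yellow knob at (316,203) between the fingers. The correction is about +2 in x and +3 in y. Next I descend and close.

Emit:
send_rows --targets "2 3 10 0 0;2 3 30 0 0;2 3 50 0 0;2 3 70 0 0;2 3 88 0 0;2 3 100 0 0;2 3 107 0 0;2 3 110 0 0;2 3 110 0 0;2 3 110 0 60;2 3 110 0 100;2 3 110 0 140;2 3 110 0 180;2 3 110 0 220;2 3 110 0 220;2 3 110 0 220;2 3 110 0 220" --newtons 40

```text
time: 4.15
ee_pos: [0.6196, -0.2209, 0.1217]
tcp_rot: [-179.9, -0.0, 19.6]
wrist_force: [-1.2, 4.5, 4.3]
opening: 0.0345
grasp_force: 40.5
```

```bash
python3 - <<'E'
from h import *
cv2.imwrite('pics/w2.png',camera('wrist'))
E
```

```text
(no output)
```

View pics/w2.png

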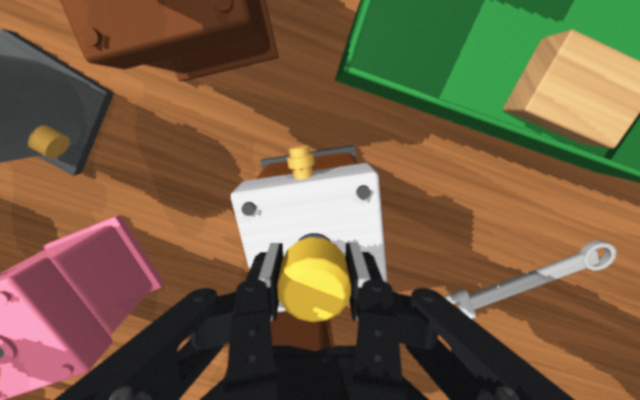

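The picture shows the knob held between the pads at (315,280), with the tips clear of the head. Lateral force is small. I'll pull up.

Emit:
send_rows --targets "0 0 -4 0 220;0 0 -9 0 220;0 0 -14 0 220;0 0 -19 0 220;0 0 -24 0 220;0 0 -29 0 220;0 0 -33 0 220;0 0 -35 0 220;0 0 -36 0 220;0 0 -36 0 220;0 0 -36 0 220;0 0 -36 0 220;0 0 -36 0 220;0 0 -36 0 220;0 0 -36 0 220" --newtons 40

```text
time: 6.08
ee_pos: [0.6195, -0.2209, 0.1568]
tcp_rot: [-179.9, 0.0, 19.6]
wrist_force: [-0.7, 5.1, -5.6]
opening: 0.0344
grasp_force: 41.5
```

```bash
python3 - <<'E'
from h import *
a=camera('scene');b=camera('wrist')
cv2.imwrite('pics/p.png',np.hstack([cv2.resize(a[120:270,140:290],(400,400)),cv2.resize(b[150:390,200:440],(400,400))]))
E
```

```text
(no output)
```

View pics/p.png

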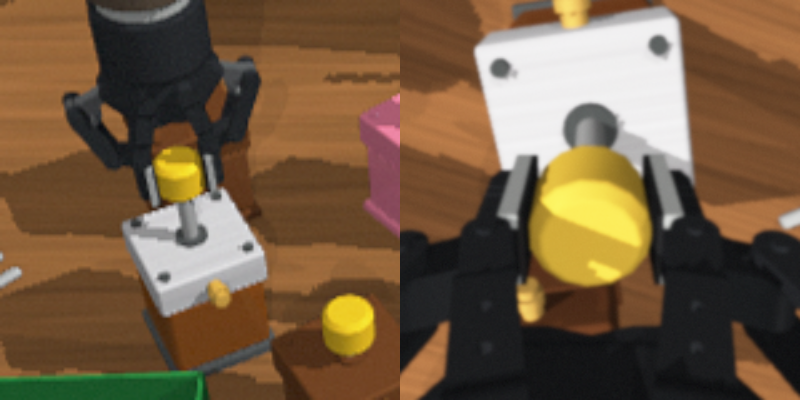

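The knob is fully out: the long stem is visible at (190,215) in the left half, and the TCP rose 35 mm with no slip. It has been held for over half a second. Now I push it home.

Emit:
send_rows --targets "0 0 4 0 220;0 0 9 0 220;0 0 14 0 220;0 0 19 0 220;0 0 24 0 220;0 0 29 0 220;0 0 33 0 220;0 0 36 0 220;0 0 37 0 220;0 0 37 0 220;0 0 37 0 220;0 0 37 0 220" --newtons 40

```text
time: 7.68
ee_pos: [0.6196, -0.221, 0.1217]
tcp_rot: [-180.0, -0.0, 19.5]
wrist_force: [-2.8, 7.0, 6.0]
opening: 0.0348
grasp_force: 42.5
```

Emit:
send_rows --targets "0 0 0 0 160;0 0 0 0 80;0 0 0 0 0;0 0 0 0 0;0 0 0 0 0;0 0 0 0 0;0 0 0 0 0;0 0 -8 0 0;0 0 -25 0 0;0 0 -45 0 0;0 0 -65 0 0;0 0 -85 0 0;0 0 -100 0 0;0 0 -110 0 0;0 0 -110 0 0;0 0 -110 0 0"

```text
time: 9.68
ee_pos: [0.6196, -0.2216, 0.2298]
tcp_rot: [-180.0, 0.0, 19.5]
wrist_force: [-0.7, -0.5, -0.9]
opening: 0.0855
grasp_force: 0.0
```

```bash
python3 - <<'E'
from h import *
a=camera('scene');h=cv2.cvtColor(a,cv2.COLOR_BGR2HSV)
cv2.imwrite('pics/e.png',a)
for c,lo,hi in(('y',(22,130,90),(35,255,255)),('b',(100,130,60),(125,255,255)),('r',(0,150,80),(6,255,255))):
    k,l,s,ce=cv2.connectedComponentsWithStats(cv2.inRange(h,lo,hi));print(c,[ce[i].round(1).tolist() for i in range(1,k) if s[i,4]>40])
E
```

```text
y [[206.0, 150.3], [300.0, 153.2], [209.3, 197.8], [270.1, 241.3]]
b [[333.1, 191.9], [398.1, 319.6]]
r [[399.2, 152.7], [535.5, 225.9]]
```

View pics/e.png

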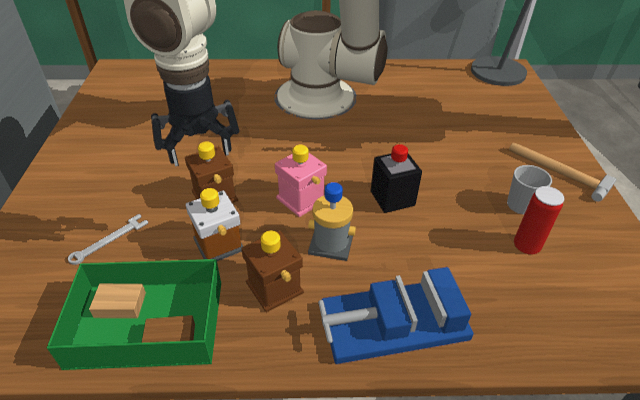

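The pump knob is back at its home pixel (209,198), the blue knob (333,192) and red knob (399,153) haven't moved, and the gripper is clear.

```bash
python3 -c "
from workcell import ticket
print(ticket.job_done())"
```

```text
the job is handed in; nothing more can be done
None
```

I pulled the yellow pump knob out its full 35 mm, held it over half a second, pushed it home and released it; the blue and red knobs did not move, and the job is handed in (no verdict was returned).

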